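Isolate the laser and hold the alignment arm at its mark

ROBOT

A 7-joint arm with a two-finger parallel gripper is mounted at the origin on the work surface. World frame = base frame: x ahead of the robot, y to its left, z up, the work surface at z = 0. Lengths are in mm, angles in rad, forces in N, time in s.
With the tool pointing down it reaches from about 400 to 875 mm from the base axis. Payload 4.4 kg.
Tool frame: the origin (TCP) lies on the centre line of the jaws, within the pads' length; the fingertips stand 25 mm ahead of it and the grasp point (between the pads) lies 6 mm ahead of it (ctrl.finger_overhang is the distance from the TCP to the fingertips, in mm); z points along the fingers, y is the line along which they close (so a half turn about z gives the same grasp; the last joint's range is limited). The gripper opens to 85 mm and grips with 20 to 120 N. Pads are 22 mm wide; open, the fingers measure 114 mm over their backs; the gripper's body (76 mm by 85 mm) begins 54 mm behind the grasp point. The pads swing forward as they close: fully open they stand 13 mm farther back than shut.
Start: joints at [1.191, 0.628, 0.038, 1.517, -0.027, 0.996, -0.02], TCP at [200.666, -618.264, 256.313] pointing down, gripper open.
Joint ranges: [-3.06, 3.06], [-0.37, 2.12], [-1.25, 1.32], [0.18, 2.47], [-1.1, 4.24], [0.23, 1.98], [-2.94, 2.94]. Speed limits (rad/s): [2.57, 2.57, 3.14, 3.14, 3.14, 3.14, 3.14].

INTERFACE

Orientations are given as [roll, pitch, yaw] about the fixed x, y, z axes, in that order (R = Rz(yaw) Ry(pitch) Rx(roll)).
In Python, from cell import ctrl gives the robot as it stands. The module is installed in compiled form; this text tells all that it offers.
- The arm moves only by the tool play_rows, never from a script. Its argument "targets" is a list of rows, each a list of 5 numbers: the closure, from 0 (fully open) to 1 (shut), then the shift along the tool's x, y, z in cm, then the turn about the tool's z in degrees. In form: [[gripper, dx, dy, dz, spin], ...]. A call has 1 to 10 rows; each row is the pose to reach, as a shift and turn from the pose commanded when the call began, along the tool's axes at that moment; what a row does not reach only later rows make up. A row lasts 1/10 s, in which the tool goes at most 50 mm and 8.59 degrees, less where a joint would pass 70% of its speed; a pose out of reach is approached as far as the arm can. A call with a gripper value outside its range is refused whole. The fingers move at their own pace and stop on an object; the grip force is fixed at half the most. Time passes only in rows, so rows that repeat a pose let the fingers close. It gives the time, the measured TCP pose, the force, the opening and the grip force at its end, in the units of the state.
- ctrl.read_state(): the state, without advancing time (a new reading comes with each control period).
- ctrl.get_image(name): name is "scene" or "top" or "wrist"; returns (picture, depth): 400x640x3 uint8, red, green, blue; 400x640 float32, mm along the optical axis (not along the pixel's ray), 0 where there is no reading.
- ctrl.calibration(name): a dict with "vfov" (degrees; the focal length in pixels is half the picture's height over the tangent of half this angle, whatever the lens; pixels are square), "cx", "cy" (the principal point, pixels), "extrinsics" (4x4, takes a point from camera to world coordinates); the wrist camera has in their place "mount" (4x4, takes a point from camera to tool coordinates, whose origin is the TCP and whose axes are the flange's). Camera axes: x right, y down, z forward; pixel columns grow to the right and rows downward; lengths in mm; the calibration is good to about 2 mm. A picture is of the moment at which its call begins: read the wrist's pose just before it. calibration takes no time and is no camera call.
- ctrl.finish_job(): hands the job in; it is judged then, once.
Trained networks look in the newest picture that a camera, given by its name, has taken for a name from the list of things; names that differ only in an ending like _2 or _b are one class to them, and where a whole thing is asked for, a point or a joint stands for the part that bears it (a point fixed in the world has none). Each returns a list of dicts, best first, with "confidence" (0 to 1); they miss things now and then, are a little off and sometimes report something else, mostly with a low value. They report only what shows in the picture. A call takes as long as a camera call. They do not tell look-alikes from the thing itself.
- ctrl.search_frame(camera, name): "bbox" ([left, top, right, bottom] in pixels, round what is visible of it).
- ctrl.trace(camera, name): "pixels" (400x640 bool, what is visible of it) and "bbox" ([left, top, right, bottom] in pixels, round what is visible of it).
The state is a dict: "clock": time; "qpos": joint angles; "qd": joint speeds; "tau": joint torques, N m; "eef_pos": TCP position; "tool_rot": TCP orientation; "force": force on the tool from outside, world axes, zero at the start; "torque": the same for the moment, N m; "width": finger opening in mm; "gripper_force": force on a finger pad.
Only numpy, scipy, OpenCV 4.12 (cv2) and the standard library are available. Lean on these libraries where they do the work, as an engineer would, in place of code of your own. Each camera call takes 0.05 s, during which the arm holds its last target. There are 200 camera calls.

TASK

Switch the laser off by turning the bar handle on the grey supply box clockwise, as far as it goes, to its off position. Then squeeze the lock button on the black grip of the telescoping alignment arm to release it, draw the arm out until the steel pointer on its scale lines up with the black rider, and finish while holding it there, still squeezing the grip: it springs back if let go. Leave the rider and the things standing around as they are.

Things in the scene. Friction and masses are not known exactly. Their poses are not given: they have to be found in the camera images.
- handle (a point): Bar handle, 80 mm long, 14 wide, 34 high, on a 60 mm dial on the fixed grey supply box (130 x 130 x 55 mm). This point: on the vertical turning axis, mid-height of the bar, 86 mm above the table (bar from 69 to 103 mm). x runs along the bar to the end with the white line; the bar reaches 48 mm to +x, 32 mm to -x. z up. Axes turn with the handle.
- isolator (a joint): Angle of the isolator handle: 0 rad = on, 1.2 rad = off (stop), growing clockwise seen from above. A sprung detent draws it to the nearer end with up to 0.1 N m (least in the middle, 0.6 rad).
- grip (a point): Black grip block of the arm, 40 mm long (x), 24 wide (y), 70 to 130 mm above the table, lock button on its -y side. Point: 105 mm up, mid-length, half-way between the +y face and the pressed button's face: 14 mm to each (button 20 mm when out; 34 mm across, 28 squeezed). x level, the way the arm draws out; z up. Sleeve mouth 45 mm to -x; a 36 mm disc on a rod 60 mm to +x, 85 mm up.
- button (a point): Middle of the outer face of the grey lock button, 28 mm long (x) and 34 mm high, 107 mm above the table, on the grip's -y side. Pressed towards +y (into the grip).
- release (a joint): How far the lock button is pressed: 0 = out, 0.006 m = fully in. Sprung: 3 N at the start, 6 N fully in. A hook holds the arm at home unless the button is in by more than about 5 mm.
- boom (a joint): How far the arm is drawn out: 0 = home, at most 0.15 m. A return spring pulls it back with 2.5 N at home, 4 N when out. It lines up with the rider when boom equals rider.
- pointer (a point): Top inner corner of the steel pointer fin (5 mm thick along x, 20 wide, 18 high, top 120 mm above the table). It rides with the arm along the -y edge of the white scale (60 mm wide, 100 mm above the table, ticks every 10 mm) on the sleeve. Axes as the grip's.
- mark (a point): Top inner corner of the black rider fin (5 mm thick along x, 20 wide, 18 high, top 119 mm above the table) on the +y edge of the same scale. Lined up, pointer and rider have the same place along the scale (x). It stays put unless knocked (15 N). Axes as the grip's.
- rider (a joint): Position of the rider on the scale, 0 to 0.15 m: the reading that the arm (boom) must have.
- objective: Bystander: steel microscope objective standing on the table, 32 mm diameter, 48 mm high; origin at its underside.
- oil: Bystander: small amber bottle, 32 mm diameter, 70 mm high; origin at its underside.
- slidebox: Bystander: white slide box 90 x 80 x 32 mm; origin at the middle of its underside.
Not all that is in view belongs to the job. Of the things that look like the part that bears handle, the middle-sized one is meant.

How it is judged (in metres and radians):
On the way, in this order (a step that is already met when the one before it is completed fails the run):
1. the isolator handle is turned to off (value of joint isolator above 1.05 rad), for 0.2 s.
2. the lock button is squeezed and the arm drawn out of its home (value of joint release above 0.003 m and value of joint boom above 0.02 m), for 0.1 s.
At the end, for the whole second after the job is handed in: The isolator stands at off (past 1.05 rad), the pointer is within 4 mm of the rider along the scale and at rest (under 10 mm/s), and the fingers hold the arm with the lock button squeezed in (over 3 mm; fingers press it with over 3 N) (value of joint isolator above 1.05 rad and x of pointer in the frame of mark between -0.004 and 0.004 m and value of joint release above 0.003 m and contact force between the fingers and boom above 3 N and velocity of joint boom between -0.01 and 0.01 m/s); the arm keeps its last pose, push and grip.
It fails at once if the rider is shifted by more than 4 mm (distance of mark from where it was at the start of the episode above 0.004 m).
It fails at once if a bystander is shifted by more than 20 mm (distance of any of objective, oil, slidebox from where it was at the start of the episode above 0.02 m).
It also fails if it takes over 48 s, if anything falls off the work surface, if the arm or the gripper's body presses on something with over 40 N, if the wrist force passes 120 N, or if a joint passes its speed limit or range.

## Working session

There is one attempt and no reset: what is moved stays moved. The work goes in short steps, Python scripts to look and compute and a tool call to move; the robot and the scene stay as the last step left them, time stands still between calls to the robot, and variables do not carry over. Pictures are saved under pics/ and viewed, at most 10 in all, crops included, and the job is handed in when it is done.

Besides the shell and the picture viewer there is one more tool, called after ">>>" as a command line: name --pt "numbers of a row" for each row, then --argument value for the rest. play_rows: Moves the arm, as the interface text tells. Its arguments: {"type":"object","properties":{"targets":{"type":"array"}},"required":["targets"]}

```bash
mkdir -p pics
cat > h.py <<'E'
import numpy as np, cv2
from cell import ctrl
from scipy.spatial.transform import Rotation as R
def cam(name):
    s=ctrl.read_state(); im,d=ctrl.get_image(name); c=ctrl.calibration(name)
    f=200/np.tan(np.radians(c['vfov'])/2)
    if name=='wrist':
        T=np.eye(4);T[:3,:3]=R.from_euler('xyz',s['tool_rot']).as_matrix();T[:3,3]=s['eef_pos'];E=T@np.array(c['mount'])
    else: E=np.array(c['extrinsics'])
    v,u=np.mgrid[:400,:640]
    P=np.stack([(u-c['cx'])/f*d,(v-c['cy'])/f*d,d],-1)@E[:3,:3].T+E[:3,3]
    P[d<=0]=np.nan
    return im,P,E,f,c
def save(im,n,sc=1):
    cv2.imwrite('pics/'+n,cv2.resize(im[:,:,::-1],None,fx=sc,fy=sc,interpolation=cv2.INTER_CUBIC))
E
python3 - <<'E'
from h import *
print(ctrl.read_state())
a=[]
for n in('scene','top'):
    im,P,E,f,c=cam(n); save(im,n+'.png'); np.savez(n,im=im,P=P)
    for o in('handle','grip','button','pointer','mark','objective','oil','slidebox'):
        for r in ctrl.trace(n,o)[:4]:
            if r['confidence']>.2: print(n,o,round(r['confidence'],2),[int(x) for x in r['bbox']],np.nanmedian(P[r['pixels']],0).round())
E
```

```text
{'clock': 0.0, 'qpos': array([ 1.19122929,  0.62930298,  0.03845828,  1.51837169, -0.02700692,
        0.99632579, -0.0200029 ]), 'qd': array([ 1.30795621e-04,  9.78173898e-04, -1.62935016e-03,  9.49876670e-05,
       -9.14833519e-05, -3.61340692e-04,  8.09402598e-04]), 'tau': array([-2.03137593e-04, -5.63400793e+01,  1.22599360e+00, -1.93447387e+01,
        1.10557958e-02,  1.04357812e-02,  5.95713516e-06]), 'eef_pos': array([ 200.4589539 , -617.70215262,  255.41614363]), 'tool_rot': array([-3.13970345e+00,  2.67846302e-05,  3.13747104e-01]), 'force': array([ 0.58981023, -0.01175168, -0.16498412]), 'torque': array([-0.04729835, -0.00764903,  0.00616737]), 'gripper_force': 0.0, 'width': 85.3795788402033}
scene handle 0.98 [256, 135, 283, 159] [ 458. -374.   83.]
scene handle 0.7 [310, 95, 344, 123] [ 236. -406.  111.]
scene handle 0.48 [297, 176, 316, 189] [ 449. -212.   58.]
scene grip 0.74 [278, 226, 396, 323] [576. 179. 104.]
scene button 0.7 [337, 286, 371, 302] [588. 171. 105.]
scene pointer 0.66 [275, 221, 399, 327] [575. 178. 101.]
scene objective 0.58 [362, 213, 379, 236] [405. -13.  38.]
scene oil 0.77 [405, 248, 422, 275] [402. 137.  40.]
scene oil 0.39 [361, 215, 379, 238] [404. -13.  36.]
scene slidebox 0.81 [246, 318, 302, 369] [754. 118.  31.]
scene slidebox 0.63 [406, 249, 422, 275] [401. 138.  42.]
top handle 0.7 [363, 200, 376, 226] [ 442. -215.   51.]
top handle 0.62 [420, 195, 446, 227] [ 450. -375.   72.]
top handle 0.59 [436, 276, 471, 324] [ 225. -407.  106.]
top grip 0.86 [192, 143, 309, 181] [564. 168. 109.]
top pointer 0.89 [191, 145, 311, 179] [564. 170. 110.]
top pointer 0.69 [421, 192, 447, 228] [ 449. -375.   73.]
top objective 0.42 [285, 226, 301, 242] [398. -21.  47.]
top oil 0.69 [230, 228, 246, 241] [390. 125.  46.]
top oil 0.31 [286, 226, 303, 242] [395. -21.  46.]
top slidebox 0.73 [231, 87, 269, 129] [743. 106.  32.]
```

Run:
```python
import numpy as np,cv2
t=np.load('top.npz')['im'];s=np.load('scene.npz')['im']
a=cv2.resize(t[60:340,180:490],None,fx=2,fy=2,interpolation=2)
cv2.imwrite('pics/c1.png',a[:,:,::-1])
a=cv2.resize(s[80:380,230:440],None,fx=2,fy=2,interpolation=2)
cv2.imwrite('pics/c2.png',a[:,:,::-1])
```

```text
(no output)
```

View pics/c1.png

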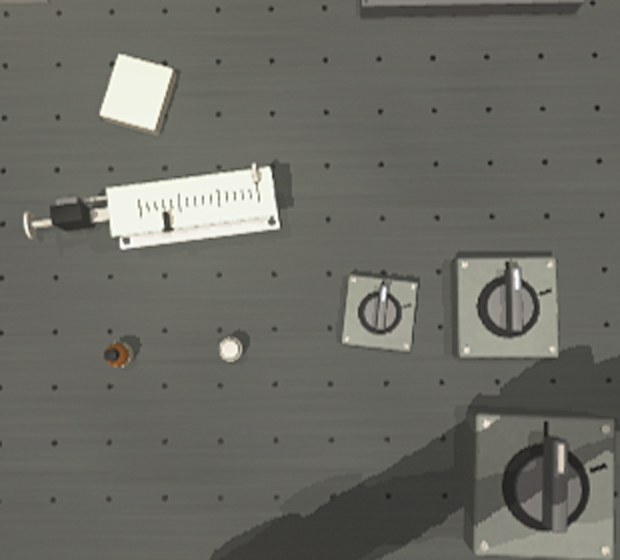

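View pics/c2.png

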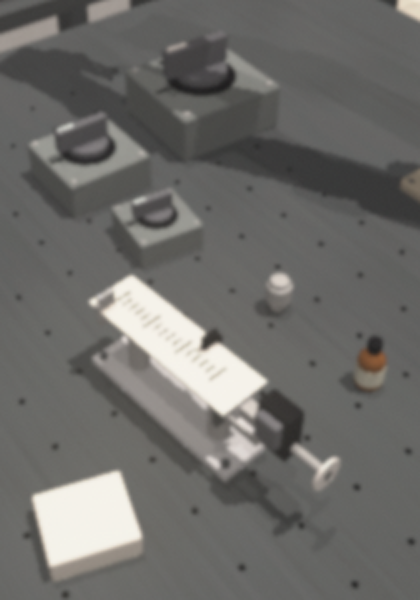

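Look-alikes in c1 (top crop): small dial (380,310), middle (510,300), large (550,490). The middle-sized one, at world ≈(450,-375), fits; the second crop confirms the size order. The black rider is at (167,220), the pointer at (256,175) and the grip at (70,213).

Run:
```python
import numpy as np,cv2
for n in('top','scene'):
    P=np.load(n+'.npz')['P'].reshape(-1,3)
    def reg(x,y,z): 
        m=np.all([(P[:,i]>a)&(P[:,i]<b) for i,(a,b) in enumerate((x,y,z))],0); return P[m]
    q=reg((390,510),(-440,-310),(92,112)); print(n,'bar',len(q),q.mean(0).round(1),np.ptp(q,0).round())
    if len(q)>4: print(cv2.minAreaRect(q[:,:2].astype(np.float32)))
    q=reg((370,530),(-460,-290),(45,60)); print('box',cv2.minAreaRect(q[:,:2].astype(np.float32)))
    q=reg((520,660),(-120,160),(94,104)); print('scale',cv2.minAreaRect(q[:,:2].astype(np.float32)),np.median(q[:,2]))
    for z in((80,140),(122,140)):
        q=reg((520,640),(130,220),z); print('grip',len(q),q.mean(0).round(),cv2.minAreaRect(q[:,:2].astype(np.float32)),np.percentile(q[:,2],95))
    q=reg((520,660),(-120,130),(109,125)); print('fins',q.round()[:30].tolist())
```

```text
top bar 200 [ 454.2 -379.5  102.3] [77. 15. 17.]
((453.81207275390625, -380.1244201660156), (14.376973152160645, 77.08045959472656), 88.81734466552734)
box ((445.94671630859375, -380.7709655761719), (131.1090545654297, 130.57437133789062), 89.98400115966797)
scale ((579.4044189453125, 38.871238708496094), (64.84115600585938, 242.8413848876953), 6.973784446716309) 100.11254943369408
grip 402 [567. 166. 113.] ((569.1875610351562, 172.4260711669922), (37.441715240478516, 96.9135971069336), 14.147236824035645) 131.82637074199386
grip 200 [567. 171. 129.] ((569.805419921875, 171.50033569335938), (33.68564987182617, 40.92195129394531), 5.96682596206665) 133.4260248114111
fins [[627.0, -59.0, 110.0], [622.0, -57.0, 120.0], [622.0, -59.0, 121.0], [619.0, -57.0, 123.0], [619.0, -59.0, 122.0], [617.0, -57.0, 119.0], [617.0, -59.0, 120.0], [619.0, -61.0, 110.0], [614.0, -57.0, 124.0], [614.0, -59.0, 122.0], [616.0, -61.0, 114.0], [613.0, -59.0, 118.0], [612.0, -62.0, 121.0], [609.0, -59.0, 121.0], [610.0, -61.0, 118.0], [608.0, -59.0, 117.0], [607.0, -62.0, 121.0], [605.0, -59.0, 119.0], [605.0
[... 929 characters left out ...]
2214
fins [[608.0, -63.0, 119.0], [607.0, -61.0, 119.0], [612.0, -60.0, 120.0], [610.0, -61.0, 118.0], [608.0, -59.0, 119.0], [608.0, -55.0, 122.0], [617.0, -61.0, 119.0], [615.0, -59.0, 120.0], [614.0, -58.0, 120.0], [613.0, -55.0, 121.0], [610.0, -56.0, 119.0], [606.0, -58.0, 115.0], [622.0, -60.0, 120.0], [620.0, -60.0, 119.0], [619.0, -57.0, 120.0], [617.0, -57.0, 119.0], [614.0, -57.0, 118.0], [611.0, -58.0, 115.0], [610.0, -57.0, 115.0], [606.0, -59.0, 111.0], [625.0, -60.0, 119.0], [624.0, -57.0, 120.0], [623.0, -55.0, 121.0], [620.0, -57.0, 118.0], [618.0, -56.0, 117.0], [615.0, -57.0, 115.0], [613.0, -56.0, 114.0], [609.0, -58.0, 111.0], [608.0, -56.0, 112.0], [625.0, -60.0, 116.0]]
```

>>> play_rows --pt "0 5 -2.5 0 0" --pt "0 10 -5 0 0" --pt "0 14.5 -7.2 0 3" --pt "0 19 -9.5 0 6" --pt "0 23.5 -11.5 0 12" --pt "0 27.5 -13.5 0 18" --pt "0 27.5 -15 0 18" --pt "0 27.5 -15.3 0 18"

```text
clock: 1.7
eef_pos: [417.0, -384.1, 256.2]
tool_rot: [-3.14, -0.0, 0.006]
force: [-0.5, -0.3, 0.5]
width: 85.6
gripper_force: 0.0
```

Run:
```python
from h import *
im,P,E,f,c=cam('wrist'); save(im,'w1.png')
P=P.reshape(-1,3);m=(P[:,2]>96)&(P[:,2]<110)&(abs(P[:,0]-450)<70)&(abs(P[:,1]+380)<60)
q=P[m];print(len(q),cv2.minAreaRect(q[:,:2].astype(np.float32)),np.median(q[:,2]))
```

```text
1222 ((457.8641052246094, -381.06195068359375), (13.371774673461914, 79.41960906982422), 89.8387680053711) 101.63258248722357
```

>>> play_rows --pt "0 3.2 -0.35 5 0" --pt "0 3.2 -0.35 9 0" --pt "0 3.2 -0.35 13 0" --pt "0 3.2 -0.35 15.3 0" --pt "0.5 3.2 -0.35 15.3 0" --pt "1 3.2 -0.35 15.3 0" --pt "1 3.2 -0.35 15.3 0" --pt "1 3.2 -0.35 15.3 0" --pt "1 3.2 -0.35 15.3 0" --pt "1 3.2 -0.35 15.3 0"

```text
clock: 2.75
eef_pos: [447.7, -380.3, 104.9]
tool_rot: [-3.136, 0.0, 0.001]
force: [-1.3, 9.6, 9.0]
width: 13.1
gripper_force: 59.0
```

>>> play_rows --pt "1 0 0 0 8" --pt "1 0 0 0 16" --pt "1 0 0 0 24" --pt "1 0 0 0 32" --pt "1 0 0 0 40" --pt "1 0 0 0 48" --pt "1 0 0 0 56" --pt "1 0 0 0 64" --pt "1 0 0 0 69" --pt "1 0 0 0 70"

```text
clock: 3.75
eef_pos: [448.1, -379.8, 104.9]
tool_rot: [-3.139, 0.007, -1.219]
force: [-1.6, 10.0, 11.3]
width: 13.3
gripper_force: 59.8
```

>>> play_rows --pt "1 0 0 0 0" --pt "1 0 0 0 0" --pt "1 0 0 0 0"

```text
clock: 4.05
eef_pos: [448.0, -379.8, 104.9]
tool_rot: [-3.138, 0.007, -1.217]
force: [-0.9, 10.3, 11.9]
width: 12.6
gripper_force: 59.6
```

>>> play_rows --pt "0 0 0 0 0" --pt "0 0 0 0 0" --pt "0 0 0 0 0" --pt "0 0 0 0 0" --pt "0 0 0 -4 0" --pt "0 0 0 -8 0" --pt "0 0 0 -12 0" --pt "0 0 0 -16 0" --pt "0 0 0 -16 -4" --pt "0 0 0 -16 -4"

```text
clock: 5.05
eef_pos: [447.3, -384.9, 264.6]
tool_rot: [-3.14, -0.002, -1.152]
force: [0.7, -1.2, 0.5]
width: 85.8
gripper_force: 0.0
```

Run:
```python
from h import *
s=ctrl.read_state();print(s['qpos'].round(2),s['eef_pos'],s['tool_rot'])
im,P,E,f,c=cam('top'); P=P.reshape(-1,3)
m=(P[:,2]>94)&(P[:,2]<112)&(abs(P[:,0]-450)<60)&(abs(P[:,1]+380)<60)
q=P[m];print(len(q),cv2.minAreaRect(q[:,:2].astype(np.float32)) if len(q) else 0)
im,P,E,f,c=cam('wrist'); P=P.reshape(-1,3)
m=(P[:,2]>94)&(P[:,2]<112)&(abs(P[:,0]-450)<60)&(abs(P[:,1]+380)<60)
q=P[m];print(len(q),cv2.minAreaRect(q[:,:2].astype(np.float32)) if len(q) else 0)
```

```text
[ 0.33  0.58  0.54  1.69 -0.35  0.96 -1.73] [ 447.28576861 -384.9140952   264.6004062 ] [-3.14011282e+00 -2.16116352e-03 -1.15223522e+00]
188 ((448.5793762207031, -387.6375732421875), (14.204275131225586, 78.78811645507812), 20.87202262878418)
1059 ((452.48046875, -388.9627685546875), (13.963573455810547, 79.02734375), 20.777477264404297)
```

>>> play_rows --pt "0 -3.9 -3.1 0 -8" --pt "0 -7.8 -6.2 0 -16" --pt "0 -11.7 -9.3 0 -24" --pt "0 -15.6 -12.4 0 -32" --pt "0 -19.5 -15.5 0 -40" --pt "0 -23.4 -18.6 0 -48" --pt "0 -27.3 -21.7 0 -56" --pt "0 -31.2 -24.9 0 -64" --pt "0 -35.1 -28 0 -72" --pt "0 -39 -31.3 0 -80"

```text
clock: 6.15
eef_pos: [573.5, 99.8, 261.9]
tool_rot: [-3.141, 0.003, 0.248]
force: [0.5, -0.4, -0.0]
width: 85.2
gripper_force: 0.0
```

Run:
```python
from h import *
s=ctrl.read_state();print(s['clock'],s['qpos'].round(2),s['eef_pos'],s['tool_rot']);print(np.array(ctrl.calibration('wrist')['mount']).round(2),ctrl.calibration('wrist')['vfov'])
```

```text
6.15 [-0.32  0.53  0.15  1.71 -0.09  0.92 -1.45] [573.49305418  99.75486756 261.94947576] [-3.14143242e+00  2.83462215e-03  2.48252317e-01]
[[   0.     -0.95   -0.3    78.33]
 [   1.      0.      0.      0.77]
 [  -0.     -0.3     0.95 -116.58]
 [   0.      0.      0.      1.  ]] 69.8498383131279
```

>>> play_rows --pt "0 0 0 0 -8.3" --pt "0 0 0 0 -16.6" --pt "0 0 0 0 -24.9" --pt "0 0 0 0 -33.2" --pt "0 0 0 0 -41.5" --pt "0 0 0 0 -49.8" --pt "0 0 0 0 -58.1" --pt "0 0 0 0 -66.4" --pt "0 0 0 0 -74.7" --pt "0 0 0 0 -83"

```text
clock: 7.15
eef_pos: [573.3, 97.6, 261.7]
tool_rot: [-3.138, -0.0, 1.697]
force: [0.9, -0.3, 0.6]
width: 85.4
gripper_force: 0.0
```

Run:
```python
from h import *
s=ctrl.read_state();print(s['clock'],s['qpos'].round(2),s['eef_pos'],s['tool_rot'])
im,P,E,f,c=cam('wrist'); save(im,'w2.png'); np.savez('w2',im=im,P=P)
Q=P.reshape(-1,3)
def reg(x,y,z): return Q[np.all([(Q[:,i]>a)&(Q[:,i]<b) for i,(a,b) in enumerate((x,y,z))],0)]
for nm,b in dict(scale=((500,680),(-120,140),(97,103)),grip=((530,620),(140,205),(125,136)),gripall=((530,620),(135,215),(95,136)),ptr=((585,660),(-110,0),(112,126)),rid=((530,590),(0,110),(112,126))).items():
    q=reg(*b); print(nm,len(q),q.mean(0).round(1) if len(q) else 0,cv2.minAreaRect(q[:,:2].astype(np.float32)) if len(q) else 0)
```

```text
7.15 [-0.05  0.53 -0.25  1.7   0.16  0.93 -0.24] [573.34280693  97.58178319 261.7131647 ] [-3.13838332e+00 -1.47980507e-04  1.69700236e+00]
scale 9577 [584.8  36.6  98.9] ((586.347900390625, 23.774375915527344), (65.6322021484375, 210.9527587890625), 7.87654447555542)
grip 1411 [568.5 173.1 128.5] ((568.805908203125, 172.65521240234375), (23.764678955078125, 39.52830123901367), 6.762715816497803)
gripall 1784 [572.  173.5 127.3] ((573.7017822265625, 173.28411865234375), (33.877750396728516, 39.41154861450195), 7.206236362457275)
ptr 137 [616.9 -56.5 116.9] ((616.9857177734375, -56.93048858642578), (19.332218170166016, 6.6598711013793945), 3.573204278945923)
rid 141 [561.9  53.8 116.4] ((561.7225952148438, 53.12169647216797), (19.94558334350586, 5.874058723449707), 5.225296497344971)
```

View pics/w2.png

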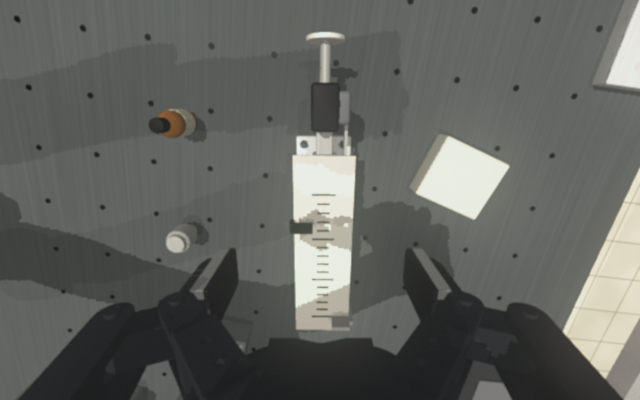

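>>> play_rows --pt "0 3.5 0.5 0 0" --pt "0 7.5 0.7 0 0" --pt "0 7.5 0.7 4 0" --pt "0 7.5 0.7 8 0" --pt "0 7.5 0.7 12 0" --pt "0 7.5 0.7 15 0" --pt "0 7.5 0.7 15 0" --pt "0 7.5 0.7 15 0"

```text
clock: 8.0
eef_pos: [571.6, 173.1, 112.8]
tool_rot: [-3.14, 0.0, 1.691]
force: [0.3, -0.2, 0.8]
width: 85.4
gripper_force: 0.0
```

>>> play_rows --pt "0.3 0 0 0 0" --pt "0.5 0 0 0 0" --pt "0.7 0 0 0 0" --pt "1 0 0 0 0" --pt "1 0 0 0 0" --pt "1 0 0 0 0" --pt "1 0 0 0 0" --pt "1 0 0 0 0"

```text
clock: 8.8
eef_pos: [568.5, 172.9, 114.6]
tool_rot: [-3.136, 0.002, 1.696]
force: [-10.6, -3.1, 13.8]
width: 25.5
gripper_force: 58.1
```

>>> play_rows --pt "1 0.7 0 0 0" --pt "1 1.8 0 0 0" --pt "1 3.2 0 0 0" --pt "1 4.7 0 0 0" --pt "1 6.2 0 0 0" --pt "1 7.7 0 0 0" --pt "1 9.2 0 0 0" --pt "1 10.4 0 0 0" --pt "1 11.0 0 0 0" --pt "1 11.0 0 0 0"

```text
clock: 9.8
eef_pos: [555.5, 283.0, 114.6]
tool_rot: [-3.138, 0.002, 1.698]
force: [-9.8, -4.6, 11.9]
width: 25.7
gripper_force: 59.3
```

```bash
cat > m.py <<'E'
from h import *
s=ctrl.read_state();print(s['clock'],s['eef_pos'].round(1),s['tool_rot'].round(3),s['force'].round(1),s['width'],s['gripper_force'])
for n in('wrist','top','scene'):
    im,P,E,f,c=cam(n); save(im,n+'_m.png')
    np.savez(n+'_m',im=im,P=P)
    Q=P.reshape(-1,3)
    u=np.array([-.125,.992]);v=np.array([.992,.125]);o=np.array([585.,25.])
    a=(Q[:,:2]-o)@u;b=(Q[:,:2]-o)@v
    k=(Q[:,2]>108)&(Q[:,2]<125)&(a>-110)&(a<70)
    for nm,m in(('ptr',k&(b>18)&(b<48)),('rid',k&(b<-16)&(b>-48))):
        print(n,nm,m.sum(),np.median(a[m]).round(1) if m.any() else 0,np.percentile(a[m],[5,95]).round(1) if m.any() else 0,np.median(b[m]) if m.any() else 0)
E
python3 m.py
```

```text
9.8 [555.5 283.  114.6] [-3.138e+00  2.000e-03  1.698e+00] [-9.8 -4.6 11.9] 25.71127670903065 59.29405331611633
wrist ptr 0 0 0 0
wrist rid 0 0 0 0
top ptr 15 22.6 [20.4 25.2] 25.158409511158354
top rid 29 30.2 [26.5 35.3] -29.92307096095348
scene ptr 43 23.9 [20.4 26. ] 26.203304093117556
scene rid 35 32.5 [28.6 35.5] -24.894268746897552
```

Run:
```python
import numpy as np,cv2
t=np.load('top_m.npz');s=np.load('scene_m.npz')
out=[]
for d,(r,c) in((t,(140,205)),(s,(210,280))):
    im=d['im']; P=d['P']
    # centre on the rider
    k=np.nanargmin(np.nan_to_num(np.linalg.norm(P-[575,52,105],axis=-1),nan=1e9)); r,c=divmod(k,640)
    print(r,c)
    out.append(cv2.resize(im[r-25:r+25,c-33:c+33],(792,600)[:2] if 0 else (396,300),interpolation=cv2.INTER_CUBIC))
cv2.imwrite('pics/cm.png',np.vstack(out)[:,:,::-1])
```

```text
164 264
255 329
```

View pics/cm.png

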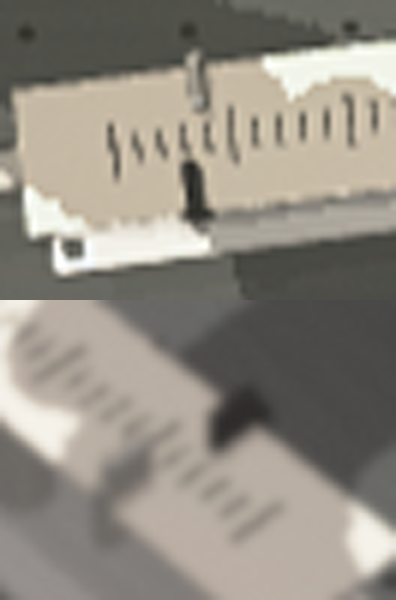

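Top half of the crop: the pointer's inner corner is at (197,107) and the rider at (190,165), so about 5–6 mm remain, with ticks 24 px apart. The lower half (scene) shows the pointer a little short too.

>>> play_rows --pt "1 0.3 0 0 0" --pt "1 0.65 0 0 0" --pt "1 0.65 0 0 0" --pt "1 0.65 0 0 0"

```text
clock: 10.35
eef_pos: [554.9, 288.1, 114.6]
tool_rot: [-3.137, 0.002, 1.696]
force: [-10.8, -4.7, 12.1]
width: 25.6
gripper_force: 60.2
```

```bash
python3 m.py
python3 - <<'E'
import numpy as np,cv2
t=np.load('top_m.npz');s=np.load('scene_m.npz')
a=cv2.resize(t['im'][139:189,231:297],(792,600),interpolation=cv2.INTER_CUBIC)
c=ctrl=None
from cell import ctrl
# predicted top inner edge points for equal a, drawn as line across the scale at rider's place (z=119)
c=ctrl.calibration('top');E=np.array(c['extrinsics']);f=200/np.tan(np.radians(c['vfov'])/2)
def pr(p):
    q=np.linalg.inv(E)@np.r_[p,1];return np.array([q[0]/q[2]*f+c['cx'],q[1]/q[2]*f+c['cy']])
u=np.array([-.125,.992]);v=np.array([.992,.125]);o=np.array([585.,25.])
for da in(25,30,35):
    p=[(pr(np.r_[o+u*da+v*b,119])-[231,139]+.5)*12 for b in(-36,36)]
    cv2.line(a,*[tuple(int(x) for x in k) for k in p],(255,0,0),1)
cv2.imwrite('pics/cm2.png',a[:,:,::-1])
E
```

```text
10.35 [554.9 288.1 114.6] [-3.137e+00  2.000e-03  1.696e+00] [-10.8  -4.7  12.1] 25.639672091069468 60.177505016326904
wrist ptr 0 0 0 0
wrist rid 0 0 0 0
top ptr 12 27.4 [26.3 30.4] 23.54715399251735
top rid 26 29.9 [26.8 35.7] -29.709998637011772
scene ptr 46 30.6 [26.3 32.2] 26.48087938742365
scene rid 32 32.3 [28.8 35.1] -24.50620454611888
```

View pics/cm2.png

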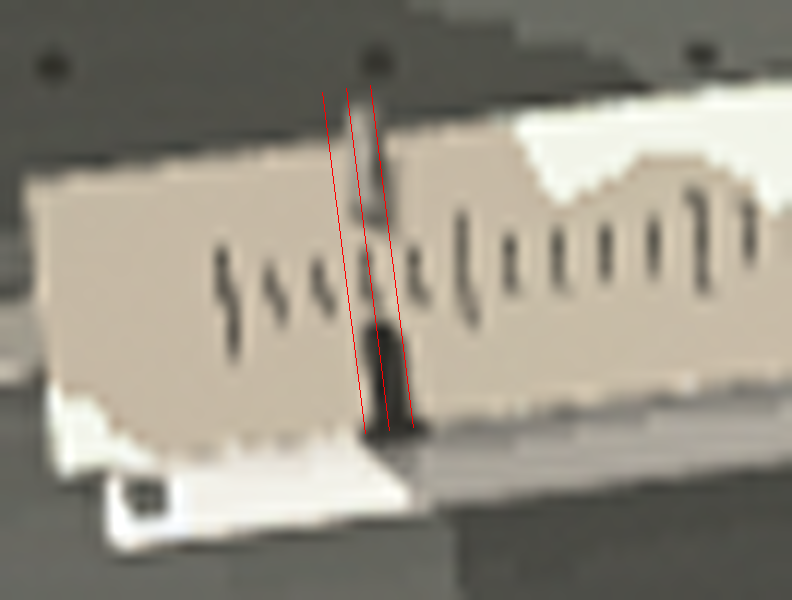

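The overlay puts the pointer about 2 mm short of the rider; the depth readings say 1.7–2.5 mm.

>>> play_rows --pt "1 0.15 0 0 0" --pt "1 0.15 0 0 0" --pt "1 0.15 0 0 0" --pt "1 0.15 0 0 0" --pt "1 0.15 0 0 0"

```text
clock: 11.0
eef_pos: [554.8, 289.4, 114.6]
tool_rot: [-3.137, 0.003, 1.696]
force: [-10.4, -5.1, 11.7]
width: 25.4
gripper_force: 60.2
```

```bash
python3 m.py
python3 - <<'E'
from h import *
im,P,E,f,c=cam('top'); P=P.reshape(-1,3)
m=(P[:,2]>94)&(P[:,2]<112)&(abs(P[:,0]-450)<60)&(abs(P[:,1]+380)<60)
print(cv2.minAreaRect(P[m][:,:2].astype(np.float32)))
E
```

```text
11.0 [554.8 289.4 114.6] [-3.137e+00  3.000e-03  1.696e+00] [-10.4  -5.1  11.7] 25.431505712594504 60.18421232700348
wrist ptr 0 0 0 0
wrist rid 0 0 0 0
top ptr 13 29.3 [27.9 32.6] 24.458360997434685
top rid 27 29.6 [26.6 35.3] -29.491354965654214
scene ptr 38 31.7 [28.  33.3] 25.88555087847417
scene rid 34 31.8 [28.8 35.3] -25.376246580085382
((448.594970703125, -387.7545166015625), (14.216766357421875, 79.61348724365234), 20.241138458251953)
```

Aligned to within 1 mm in both cameras, the handle is at off, and the grip is still held.

```bash
python3 -c "
from cell import ctrl
print(ctrl.finish_job())"
```

```text
the job is handed in; nothing more can be done
None
```

I turned the laser's handle fully to off and drew the arm out until its pointer matched the rider to within about 1 mm in both fixed cameras. I handed the job in with the grip still squeezed; the verdict was not shown.

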